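# Join the jigsaw trivets into a row and set out the jars on it

### The arm

A 6-joint arm with a two-finger parallel gripper is mounted at the origin on a cart in front of the work surface, level with it; the furniture and walls round the work are solid. World frame = base frame: x ahead of the robot, y to its left, z up, the work surface at z = 0. Lengths are in m, angles in rad, forces in N, time in s.
With the tool pointing down it reaches from about 0.35 to 0.775 m from the base axis. Payload 5.5 kg.
Tool frame: the origin (TCP) lies midway between the tips of the shut fingers; the grasp point (between the pads) lies 19 mm behind it (arm.pinch_z is the distance from the TCP to the grasp point, in m); z points along the fingers, y is the line along which they close (so a half turn about z gives the same grasp; the last joint's range is limited). The gripper opens to 85 mm and grips with 20 to 120 N. Pads are 22 mm wide; open, the fingers measure 114 mm over their backs; the gripper's body (76 mm by 85 mm) begins 54 mm behind the grasp point. The pads swing forward as they close: fully open they stand 13 mm farther back than shut.
Start: joints at [1.019, 0.313, 0.046, 1.304, 0, 1.431], TCP at [0.23, 0.527, 0.231] pointing down, gripper open.
Joint ranges: [-2.76, 2.76], [-0.86, 1.69], [-1.03, 1.26], [-2.2, 2.34], [-1.47, 1.5], [-3.14, 3.14]. Speed limits (rad/s): [2.57, 2.57, 3.14, 3.14, 3.14, 3.14].

### API

Orientations are given as a rotation vector (axis times angle).
In Python, from bench import arm, optics, ticket, find_in, cut_out, mark_of gives the robot as it stands.
- The arm moves only by the shell command python3 -m pendant 'ROWS' [OPENING] [FORCE]. ROWS is text: rows parted by semicolons, each of 4 numbers parted by spaces: the shift along the world's x, y, z in units of 30 mm (1.0 is 30 mm), then the turn about the world's z in units of 6 degrees (1.0 is 6 degrees). A call has 1 to 20 rows; each row is the pose to reach, as a shift and turn from the pose commanded when the call began; what a row does not reach only later rows make up. A row lasts 1/10 s, in which the tool goes at most 50 mm and 8.59 degrees, less where a joint would pass 70% of its speed; a pose out of reach is approached as far as the arm can. A call with a gripper value outside its range is refused whole. OPENING is the finger opening in mm, from 0 to 85.4, set as the call begins (- or left out, the last holds). The fingers move at their own pace and stop on an object; FORCE is the grip in N (left out, the last holds). Time passes only in rows, so rows that repeat a pose let the fingers close. It gives the time, the measured TCP pose, the force, the opening and the grip force at its end, in the units of the state.
- arm.read_state(): the state, without advancing time (a new reading comes with each control period).
- optics.get_image(name): name is "side" or "top" or "wrist"; returns a dict with "color" (400x640x3 uint8, blue, green, red), "intrinsics" (3x3 intrinsics, pixels), "xyz" and "rotation" of the camera in the world; the wrist camera has in their place "hand_eye" (4x4, takes a point from camera to tool coordinates, whose origin is the TCP and whose axes are the flange's). Camera axes: x right, y down, z forward; pixel columns grow to the right and rows downward; lengths in m; the calibration is good to about 2 mm. A picture is of the moment at which its call begins: read the wrist's pose just before it. There is no depth.
- ticket.finish_job(): hands the job in; it is judged then, once.
Trained networks look in the newest picture that a camera, given by its name, has taken for a name from the list of things; names that differ only in an ending like _2 or _b are one class to them, and where a whole thing is asked for, a point or a joint stands for the part that bears it (a point fixed in the world has none). Each returns a list of dicts, best first, with "confidence" (0 to 1); they miss things now and then, are a little off and sometimes report something else, mostly with a low value. They report only what shows in the picture. A call takes as long as a camera call.
- find_in(query, camera): "extent" ([left, top, right, bottom] as shares, 0 to 1, of the picture: columns of its width, rows of its height, round what is visible of it).
- cut_out(query, camera): "mask" (400x640 bool, what is visible of it) and "extent" ([left, top, right, bottom] as shares, 0 to 1, of the picture: columns of its width, rows of its height, round what is visible of it).
- mark_of(query, camera): "at" ([column, row] as shares, 0 to 1, of the picture: columns of its width, rows of its height: a listed point, or the origin of a listed thing).
The state is a dict: "clock": time; "qpos": joint angles; "qd": joint speeds; "tau": joint torques, N m; "position": TCP position; "ee_rot": TCP orientation; "contact_force": force on the tool from outside, world axes, zero at the start; "wrist_torque": the same for the moment, N m; "gripper_width": finger opening in m; "grasp_force": force on a finger pad.
Only numpy, scipy, OpenCV 4.12 (cv2) and the standard library are available. Lean on these libraries where they do the work, as an engineer would, in place of code of your own. Each camera call takes 0.05 s, during which the arm holds its last target. There are 200 camera calls.

### The job

Set out the stand for filling jars with hot sauce, where jars must stand on trivets and not on the bare worktop: join the two loose jigsaw trivets to the green one that is fixed to the worktop, so that all three lie flat and interlocked in one row, the pale piece in the middle and the dark end piece to the right of it. Then stand the empty clear jar in the centre of the middle trivet, the yellow-lidded jar in the centre of the trivet to its left and the small tin in the centre of the trivet to its right, all upright and let go. Leave the timer, the garlic and the pepper shaker where they are.

Things in the scene. Friction and masses are not known exactly. Their poses are not given: they have to be found in the camera images.
- first_trivet: Green-painted wood jigsaw trivet, fixed to the worktop, left end of the row. Body 78 (x) x 77 (y) x 14 mm; grip across the 60 mm waist (x = -30..30 for y = -20..20). Round knob (30 mm, neck 18) on the -y side, centre y = -54.5. The next trivet drops from above over the knob: same yaw, origin 80 mm along this -y, 3 mm play. Origin: body centre, underside; z up.
- middle_trivet: Pale wood jigsaw trivet, loose, 100 g. Body 78 (x) x 77 (y) x 14 mm; grip across the 60 mm waist (x = -30..30 for y = -20..20). Through socket (36 mm, mouth 25) on the +y side, centre y = 25.5. Round knob (30 mm, neck 18) on the -y side, centre y = -54.5. The next trivet drops from above over the knob: same yaw, origin 80 mm along this -y, 3 mm play. Origin: body centre, underside; z up.
- end_trivet: Dark brown wood jigsaw trivet, loose, 100 g, right end of the row. Body 78 (x) x 77 (y) x 14 mm; grip across the 60 mm waist (x = -30..30 for y = -20..20). Through socket (36 mm, mouth 25) on the +y side, centre y = 25.5. No knob: -y side straight. Origin: body centre, underside; z up.
- clear_jar: Empty clear glass jar with a dark brown screwed-on lid, 64 mm across (lid included), 99 mm tall, about 0.4 kg. Origin: on its axis, at the underside; z up.
- salsa_jar: Glass jar of red sauce with a yellow screwed-on lid, 66 mm across, 100 mm tall, about 0.4 kg. Origin: on its axis, at the underside; z up.
- paste_tin: Small closed tin with a red-brown label, 57 mm diameter, 72 mm tall, about 0.2 kg. Origin: on its axis, at the underside; z up.
- timer: Bystander, behind the row and near the wall cabinets (they hang from x = 0.61 m on, 0.43 m above the worktop: keep the arm clear of them): round kitchen timer, white below and red above, 64 mm across, 54 mm tall. Origin: centre of the underside.
- garlic: Bystander: white head of garlic, 57 mm across, 58 mm tall. Origin: centre of the underside.
- pepper_shaker: Bystander: clear shaker with a grey domed top, 44 mm diameter, 90 mm tall. Origin: centre of the underside.

How it is judged:
At the end, for the whole second after the job is handed in: Trivets interlocked in a row: within 3 mm of flush, turned under 0.12 rad, the pale one within 6 mm and the dark one within 9 mm of its place. Yellow-lidded jar on the fixed, clear jar on the middle, tin on the end trivet: upright, within 15 mm of its centre, on its top. All at rest (x of middle_trivet in the frame of first_trivet between -0.006 and 0.006 m and y of middle_trivet in the frame of first_trivet between -0.086 and -0.074 m and z of middle_trivet in the frame of first_trivet between -0.003 and 0.003 m and angle between the x axis of each of middle_trivet, end_trivet and the x axis of first_trivet, either way round below 0.12 rad and angle between each of middle_trivet, end_trivet's own z axis and vertical below 0.05 rad and linear speed of each of middle_trivet, end_trivet, salsa_jar, clear_jar, paste_tin below 0.02 m/s and x of end_trivet in the frame of first_trivet between -0.009 and 0.009 m and y of end_trivet in the frame of first_trivet between -0.169 and -0.151 m and z of end_trivet in the frame of first_trivet between -0.003 and 0.003 m and horizontal distance between salsa_jar and first_trivet below 0.015 m and z of salsa_jar in the frame of first_trivet between 0.01 and 0.018 m and angle between each of salsa_jar, clear_jar, paste_tin's own z axis and vertical below 0.08 rad and horizontal distance between clear_jar and middle_trivet below 0.015 m and z of clear_jar in the frame of middle_trivet between 0.01 and 0.018 m and horizontal distance between paste_tin and end_trivet below 0.015 m and z of paste_tin in the frame of end_trivet between 0.01 and 0.018 m); the robot touches nothing.
It fails at once if the timer is moved by more than 30 mm or knocked over (distance of timer from where it was at the start of the episode above 0.03 m or angle between timer's own z axis and vertical above 0.5 rad).
It fails at once if the garlic is moved by more than 30 mm or knocked over (distance of garlic from where it was at the start of the episode above 0.03 m or angle between garlic's own z axis and vertical above 0.5 rad).
It fails at once if the pepper shaker is moved by more than 30 mm or knocked over (distance of pepper_shaker from where it was at the start of the episode above 0.03 m or angle between pepper_shaker's own z axis and vertical above 0.5 rad).
It also fails if it takes over 120 s, if anything falls off the work surface, if the arm or the gripper's body presses on something with over 40 N, if the wrist force passes 120 N, or if a joint passes its speed limit or range.

## Working session

There is one attempt and no reset: what is moved stays moved. The work goes in short steps, Python scripts to look and compute and a shell command to move; the robot and the scene stay as the last step left them, time stands still between calls to the robot, and variables do not carry over. Pictures are saved under pics/ and viewed, at most 14 in all, crops included, and the job is handed in when it is done.

```bash
mkdir -p pics; ls; cat > h.py <<'E'
import numpy as np, cv2
from scipy.spatial.transform import Rotation as R
from bench import arm, optics, ticket, find_in, cut_out, mark_of
def shot(n,save=None):
    s=arm.read_state(); im=optics.get_image(n)
    if n=="wrist":
        T=np.eye(4);T[:3,:3]=R.from_rotvec(s["ee_rot"]).as_matrix();T[:3,3]=s["position"]
        T=T@np.array(im["hand_eye"]); im["rotation"]=T[:3,:3]; im["xyz"]=T[:3,3]
    im["K"]=np.array(im["intrinsics"]);im["Rm"]=np.array(im["rotation"]);
    if im["Rm"].shape!=(3,3): im["Rm"]=R.from_rotvec(im["Rm"].ravel()).as_matrix()
    if save: cv2.imwrite("pics/"+save,im["color"])
    return im
def ray(im,px):
    d=im["Rm"]@np.linalg.inv(im["K"])@np.array([px[0],px[1],1.]); return np.array(im["xyz"]),d/np.linalg.norm(d)
def onz(im,px,z):
    o,d=ray(im,px); return o+d*(z-o[2])/d[2]
def tri(a,pa,b,pb):
    o1,d1=ray(a,pa);o2,d2=ray(b,pb)
    t=np.linalg.lstsq(np.c_[d1,-d2],o2-o1,rcond=None)[0]
    p,q=o1+t[0]*d1,o2+t[1]*d2; return (p+q)/2,np.linalg.norm(p-q)
def proj(im,P):
    c=im["Rm"].T@(np.array(P)-np.array(im["xyz"])); u=im["K"]@c; return u[:2]/u[2]
NAMES="first_trivet middle_trivet end_trivet clear_jar salsa_jar paste_tin timer garlic pepper_shaker".split()
E
python3 - <<'E'
from h import *
np.set_printoptions(precision=4,suppress=True)
ims={}
for c in("side","top","wrist"):
    ims[c]=shot(c,c+"0.png"); im=ims[c];print(c,im["xyz"],im["Rm"][:,2],im["K"][0,0])
    im["m"]={n:mark_of(n,c)[:1] for n in NAMES}
    for n in NAMES:
        for e in find_in(n,c)[:2]: print(c,n,round(e["confidence"],2),np.array(e["extent"])*[640,400,640,400])
for n in NAMES:
    p={c:np.array(ims[c]["m"][n][0]["at"])*[640,400] for c in ims if ims[c]["m"][n]}
    print(n,{c:(v,round(ims[c]["m"][n][0]["confidence"],2),onz(ims[c],v,0)) for c,v in p.items()})
    if "side" in p and "top" in p: print("   tri",tri(ims["side"],p["side"],ims["top"],p["top"]))
print(arm.read_state())
E
```

```text
pics
side [ 0.2122 -1.3286  1.0467] [ 0.1833  0.7921 -0.5822] 487.2674491274466
side first_trivet 0.76 [281.28  139.2   296.768 160.2  ]
side middle_trivet 0.84 [336.384 300.4   372.608 336.52 ]
side middle_trivet 0.31 [283.776 229.08  308.416 265.88 ]
side end_trivet 0.5 [266.624 183.8   298.88  200.2  ]
side clear_jar 0.92 [283.008 227.2   304.384 263.12 ]
side salsa_jar 0.85 [292.288 257.    316.48  292.8  ]
side paste_tin 0.92 [305.792 176.    320.576 196.6  ]
side paste_tin 0.43 [267.392 179.08  298.624 201.6  ]
side pepper_shaker 0.67 [294.016 255.2   316.672 294.6  ]
side pepper_shaker 0.52 [310.784 124.08  321.408 148.92 ]
top [ 0.2871 -0.0123  1.536 ] [ 0.1681  0.0053 -0.9857] 485.75679655759615
top first_trivet 0.61 [163.968 217.8   196.224 241.32 ]
top middle_trivet 0.85 [445.696 194.4   486.4   225.48 ]
top end_trivet 0.92 [252.48  229.2   286.784 266.52 ]
top end_trivet 0.57 [153.408 178.2   169.024 193.2  ]
top clear_jar 0.8 [373.12  233.48  399.232 261.28 ]
top salsa_jar 0.8 [415.872 230.92  444.416 258.6  ]
top timer 0.71 [206.528 152.8   225.408 180.   ]
top garlic 0
[... 2433 characters left out ...]
 {'side': (array([317.632, 141.   ]), 0.51, array([0.6128, 0.4862, 0.    ])), 'top': (array([164.8, 185.6]), 0.59, array([0.6064, 0.4816, 0.    ]))}
   tri (array([0.6087, 0.4804, 0.0031]), np.float64(0.005653711883032805))
{'clock': 2.85, 'qpos': array([1.0194, 0.3132, 0.0461, 1.3036, 0.    , 1.4312]), 'qd': array([ 0.0016,  0.0015, -0.002 , -0.0005,  0.    , -0.0007]), 'tau': array([ -0.    , -48.0456,  29.8804,   0.0004,  -0.0001,  -0.    ]), 'position': array([0.2302, 0.527 , 0.2313]), 'ee_rot': array([0.6422, 3.0752, 0.0002]), 'contact_force': array([-0.0196, -0.697 ,  0.5819]), 'wrist_torque': array([-0.0147,  0.0123,  0.0206]), 'grasp_force': 0.0, 'gripper_width': 0.08560655431616067}
```

```bash
python3 - <<'E'
import cv2
t=cv2.imread("pics/top0.png")[130:290,130:510]
cv2.imwrite("pics/t0c.png",cv2.resize(t,(798,336),interpolation=cv2.INTER_CUBIC))
E
```

```text
(no output)
```

View pics/t0c.png

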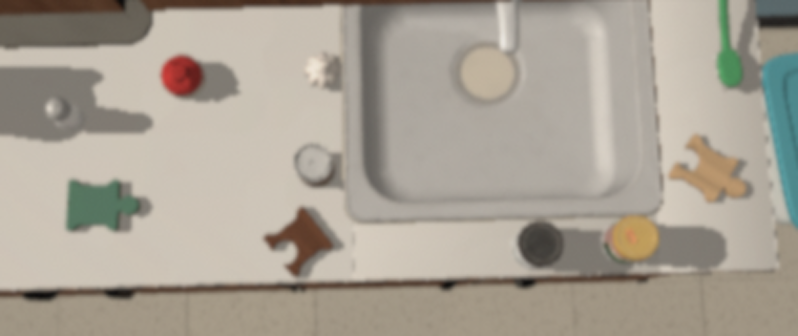

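View pics/wrist0.png

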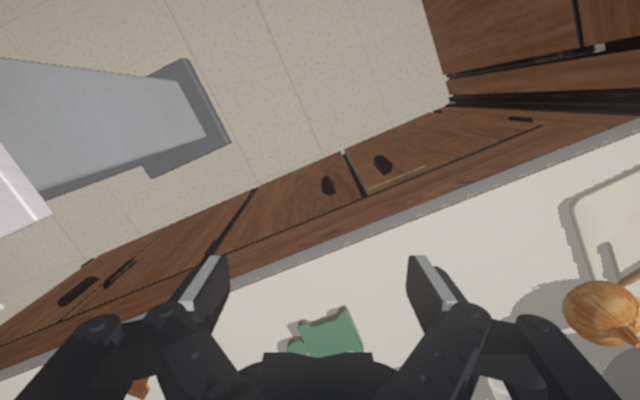

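```bash
python3 - <<'E'
from h import *
np.set_printoptions(precision=4,suppress=True)
im=shot("wrist");H=np.array(im["hand_eye"]);np.save("H.npy",H);np.save("K.npy",im["K"]);print(H);print(im["K"]);print(arm.pinch_z)
K=im["K"]
for dx in(-.1,-.05,0,.05,.1):
  for z in (.1,.22):
    c=np.linalg.inv(H)@[dx,0,z,1];u=K@c[:3];print(dx,z,u[:2]/u[2])
E
```

```text
[[ 0.0006 -0.9519 -0.3064  0.0791]
 [ 1.      0.0005  0.0002  0.0006]
 [-0.0001 -0.3064  0.9519 -0.1423]
 [ 0.      0.      0.      1.    ]]
[[306.2343   0.     317.4264]
 [  0.     306.2343 198.5132]
 [  0.       0.       1.    ]]
0.0187
-0.1 0.1 [316.6915 301.8314]
-0.1 0.22 [316.8961 244.1411]
-0.05 0.1 [316.6827 253.7404]
-0.05 0.22 [316.8981 208.0421]
0 0.1 [316.6728 199.8685]
0 0.22 [316.9003 168.9468]
0.05 0.1 [316.6617 139.1067]
0.05 0.22 [316.9026 126.4658]
0.1 0.1 [316.6491  70.043 ]
0.1 0.22 [316.9052  80.1397]
```

```bash
python3 -m pendant '8 -3.2 -0.5 -11.07;8 -3.2 -0.5 -11.07;8 -3.2 -0.5 -11.07;8 -3.2 -0.5 -11.07;8 -3.2 -0.5 -11.07;8 -3.2 -0.5 -11.07;8 -3.2 -0.5 -11.07;8 -3.2 -0.5 -11.07;8 -3.2 -0.5 -11.07;8 -3.2 -0.5 -11.07;8 -3.2 -0.5 -11.07;8 -3.2 -0.5 -11.07;8 -3.2 -0.5 -11.07;8 -3.2 -0.5 -11.07' 85
cat >> h.py <<'E'
def outline(knob,sock):
    S=20; # 20 px/mm-ish raster, 0.05mm -> use 0.25mm px
    s=4; W=np.zeros((160*s,120*s),np.uint8)
    f=lambda P:np.round((np.array(P)*[1,1]+[60,80])*s).astype(np.int32)
    cv2.fillPoly(W,[f([(-39,-38.5),(39,-38.5),(39,-28),(30,-20),(30,20),(39,28),(39,38.5),(-39,38.5),(-39,28),(-30,20),(-30,-20),(-39,-28)])],255)
    if sock:
        cv2.circle(W,tuple(f([(0,25.5)])[0].tolist()),18*s,0,-1); cv2.rectangle(W,f([(-12.5,25)])[0].tolist(),f([(12.5,39)])[0].tolist(),0,-1)
    if knob:
        cv2.circle(W,tuple(f([(0,-54.5)])[0].tolist()),15*s,255,-1); cv2.rectangle(W,f([(-9,-54)])[0].tolist(),f([(9,-38)])[0].tolist(),255,-1)
    c=max(cv2.findContours(W,cv2.RETR_EXTERNAL,cv2.CHAIN_APPROX_NONE)[0],key=len)[:,0,:]
    return (c/s-[60,80])/1000
def render(im,o,x,y,a,z0,shape):
    P=o@np.array([[np.cos(a),np.sin(a)],[-np.sin(a),np.cos(a)]])+[x,y]
    m=np.zeros(shape,np.uint8)
    for z in np.linspace(0,.014,5):
        q=np.c_[P,np.full(len(P),z0+z)]; c=(q-im["xyz"])@im["Rm"]; u=c@im["K"].T; u=u[:,:2]/u[:,2:]
        cv2.fillPoly(m,[np.round(u*16).astype(np.int32)],255,cv2.LINE_AA,4)
    return m/255.
def fit(ims,masks,o,x0,z0=None):
    from scipy.optimize import minimize
    def cost(p):
        z=z0 if z0 is not None else p[3]
        r=0
        for im,m in zip(ims,masks):
            g=render(im,o,p[0],p[1],p[2]*10,z,m.shape); r+=1-np.minimum(g,m).sum()/np.maximum(g,m).sum()
        return r/len(ims)
    x0=np.array(x0,float); x0[2]/=10; n=len(x0)
    best=None
    for da in(0,-.03,.03):
        b=x0.copy();b[2]+=da
        sim=np.r_[[b],b+np.diag([.012,.012,.02,.01][:n])]
        r=minimize(cost,b,method="Nelder-Mead",options=dict(initial_simplex=sim,xatol=1e-5,fatol=1e-5,maxiter=300))
        if best is None or r.fun<best.fun: best=r
    best.x[2]*=10; return best.x,best.fun
def getmask(n,c):
    r=cut_out(n,c); return (r[0]["mask"].astype(float),r[0]["confidence"]) if r else (None,0)
def overlay(im,mods,name,crop=None):
    v=im["color"].copy()
    for o,x,y,a,z in mods:
        g=(render(im,o,x,y,a,z,v.shape[:2])>.5).astype(np.uint8)
        cv2.drawContours(v,cv2.findContours(g,cv2.RETR_EXTERNAL,cv2.CHAIN_APPROX_NONE)[0],-1,(0,0,255),1)
    cv2.imwrite("pics/"+name,v)
E
python3 - <<'E'
from h import *
im=shot("wrist");m,c=getmask("first_trivet","wrist")
mt=mark_of("first_trivet","wrist");print(c,m.sum(),[ (onz(im,np.array(e["at"])*[640,400],0),e["confidence"]) for e in mt])
o=outline(1,0)
x,f=fit([im],[m],o,[.47,.44,0],0.);print(x,f)
np.save("green.npy",x)
v=im["color"].copy();c0=cv2.findContours(m.astype(np.uint8),0,1)[0];cv2.drawContours(v,c0,-1,(255,0,0),1);im["color"]=v
overlay(im,[(o,*x,0)],"g1.png"); print(arm.read_state()["position"])
E
```

```text
clock: 4.3
position: [0.4701, 0.4311, 0.2164]
ee_rot: [2.221, 2.222, 0.0]
contact_force: [0.1, 0.5, -0.6]
gripper_width: 0.0845
grasp_force: 0.0
0.97 4306.0 [(array([0.4679678 , 0.44671439, 0.        ]), 0.79), (array([0.60164057, 0.47913809, 0.        ]), 0.67)]
[ 0.46973639  0.44403161 -0.02750951] 0.10578593090722654
[0.47012884 0.43099666 0.2163194 ]
```

View pics/g1.png

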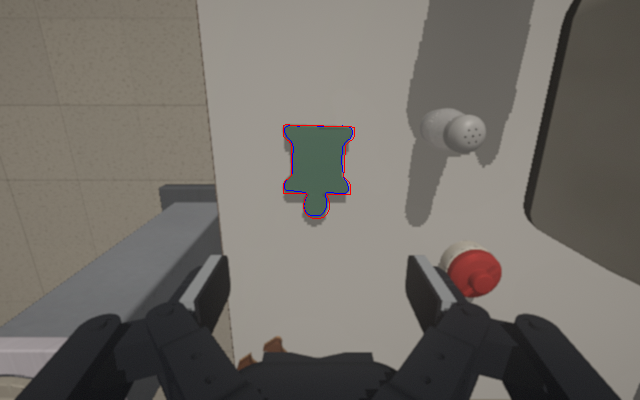

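```bash
python3 - <<'E'
from h import *
import pickle
im=shot("wrist");m,c=getmask("first_trivet","wrist");pickle.dump((im,m),open("g1.pkl","wb"))
E
python3 -m pendant '-0.3 -1 -2.5 0;-0.3 -1 -2.5 0;-0.3 -1 -2.5 0;-0.3 -1 -2.5 0;-0.3 -1 -2.5 0'
python3 - <<'E'
from h import *
import pickle
im1,m1=pickle.load(open("g1.pkl","rb"))
im=shot("wrist","g2.png");m,c=getmask("first_trivet","wrist")
def col(im,m):
    h=cv2.cvtColor(im["color"],cv2.COLOR_BGR2HSV); k=cv2.dilate(m.astype(np.uint8),np.ones((9,9)))
    g=((h[...,0]>55)&(h[...,0]<95)&(h[...,1]>60)&(k>0)).astype(np.uint8); return g.astype(float)
o=outline(1,0); x0=[.4697,.444,-.0275]
for A,B in((m1,m),(col(im1,m1),col(im,m))):
    print(A.sum(),B.sum(),fit([im1],[A],o,x0,0.),fit([im],[B],o,x0,0.),fit([im1,im],[A,B],o,x0+[0.]),sep="\n")
E
```

```text
clock: 5.05
position: [0.4629, 0.4024, 0.1437]
ee_rot: [2.221, 2.221, 0.007]
contact_force: [0.4, -0.4, -0.2]
gripper_width: 0.0846
grasp_force: 0.0
4553.0
7548.0
(array([ 0.46875663,  0.44491886, -0.03240364]), np.float64(0.058114630222467656))
(array([ 0.46875207,  0.44489122, -0.03522561]), np.float64(0.04681648963522678))
(array([ 0.46865976,  0.44388277, -0.03188297, -0.00720978]), np.float64(0.035876332595544014))
70.0
1681.0
(array([0.47417696, 0.41727199, 0.38105065]), np.float64(0.9849587101848211))
(array([0.46920637, 0.4277881 , 0.15388429]), np.float64(0.7789428710429912))
(array([ 0.48552627,  0.38600455,  3.17509701, -0.26958633]), np.float64(0.7735783466669386))
```

```bash
python3 -m pendant '0 -1 2.2 0;0 -2 2.2 0;-0.5 -29.3 2.2 0;-0.5 -29.3 2.2 0;-0.5 -29.3 2.2 0;-0.5 -29.3 2.2 0;-0.5 -29.3 2.2 0;-0.5 -29.3 2.2 0;-0.5 -29.3 2.2 0;-0.5 -29.3 2.2 0;-0.5 -29.3 2.2 0;-0.5 -29.3 2.2 0;-0.5 -29.3 2.2 0;-0.5 -29.3 2.2 0;0.8 -29.3 2.2 0;0.8 -29.3 2.2 0;0.8 -29.3 2.2 0;0.8 -29.3 2.2 0;0.8 -29.3 2.2 0;0.8 -29.3 2.2 0'
python3 -m pendant '0 0 0 0;0 0 0 0'
python3 - <<'E'
from h import *
im=shot("wrist");m,c=getmask("middle_trivet","wrist");print(c,m.sum())
o=outline(1,1)
for a in(-.7,2.4):
    x,f=fit([im],[m],o,[.5,-.478,a],0.);print(x,f)
    if a<0: X=x
c0=cv2.findContours(m.astype(np.uint8),0,1)[0];cv2.drawContours(im["color"],c0,-1,(255,0,0),1)
overlay(im,[(o,*X,0)],"m1.png")
E
```

```text
clock: 7.15
position: [0.4856, -0.4822, 0.2073]
ee_rot: [2.223, 2.216, -0.001]
contact_force: [0.9, 0.0, 0.2]
gripper_width: 0.0855
grasp_force: 0.0
clock: 7.35
position: [0.4856, -0.4771, 0.2082]
ee_rot: [2.22, 2.222, 0.0]
contact_force: [-0.4, 0.0, -0.8]
gripper_width: 0.0848
grasp_force: 0.0
0.97 4009.0
[ 0.50030224 -0.47701374 -0.59948012] 0.07086912293986425
[ 0.49034065 -0.50823786  3.10257957] 0.3765313622206682
```

View pics/m1.png

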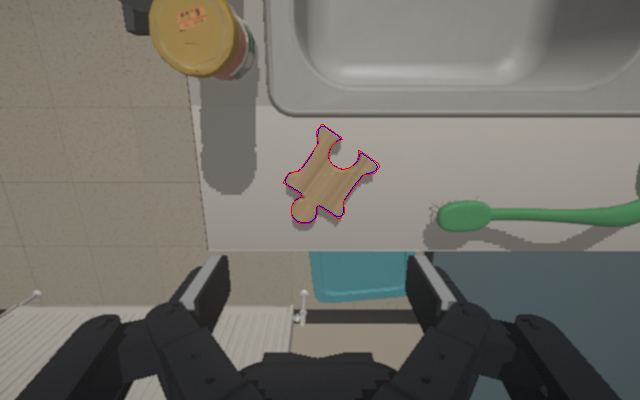

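```bash
python3 -m pendant '0.49 0 -5 -5.72;0.49 0 -5 -5.72;0.49 0 -5 -5.72;0.49 0 -5 -5.72;0.49 0 -5 -5.72;0.49 0 -5 -5.72;0.49 0 -6.1 -5.72;0.49 0 -6.4 -5.72;0.49 0 -6.7 -5.72;0.49 0 -6.7 -5.72;0.49 0 -6.7 -5.72' 70 30
python3 - <<'E'
from h import *
im=shot("wrist","m2.png")
E
```

```text
clock: 8.55
position: [0.5002, -0.4785, 0.0073]
ee_rot: [2.777, 1.467, 0.0]
contact_force: [-0.2, -0.3, -0.4]
gripper_width: 0.07
grasp_force: 0.0
```

View pics/m2.png

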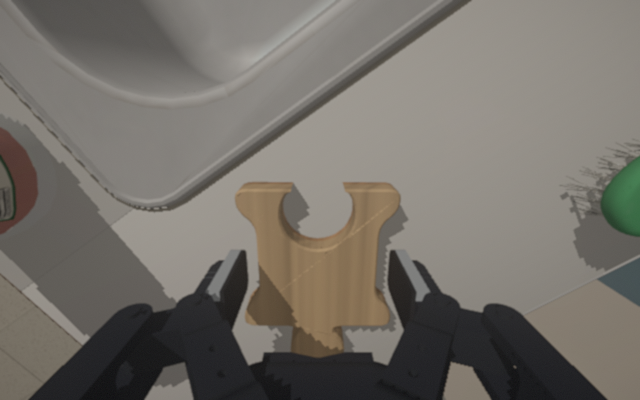

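```bash
python3 -m pendant '0 0 -0.1 0;0 0 -0.2 0;0 0 -0.2 0' 66; python3 -m pendant '0 0 -0.1 0;0 0 -0.15 0;0 0 -0.15 0'; 
```

```text
clock: 8.9
position: [0.4997, -0.4779, -0.0]
ee_rot: [-2.778, -1.467, 0.0]
contact_force: [0.0, -0.4, -0.5]
gripper_width: 0.0662
grasp_force: 0.0
clock: 9.2
position: [0.4997, -0.4778, -0.0046]
ee_rot: [-2.778, -1.467, 0.0]
contact_force: [0.2, 0.2, 0.3]
gripper_width: 0.0659
grasp_force: 0.0
```

```bash
python3 -m pendant '0 0 0 0;0 0 0 0;0 0 0 0;0 0 0 0;0 0 0 0' 50 45; python3 -m pendant '0 0 1 0;0 0 2 0;0 0 3 0;0 0 5 0;0 0 5 0;0 0 5 0'
python3 - <<'E'
from h import *
im=shot("wrist","m3.png")
E
```

```text
clock: 9.7
position: [0.5, -0.4781, -0.004]
ee_rot: [2.778, 1.467, 0.0]
contact_force: [-1.1, 0.5, 0.5]
gripper_width: 0.059
grasp_force: 50.4
clock: 10.3
position: [0.501, -0.4794, 0.1488]
ee_rot: [2.773, 1.464, 0.002]
contact_force: [-0.2, 0.0, -1.3]
gripper_width: 0.0589
grasp_force: 50.3
```

View pics/m3.png

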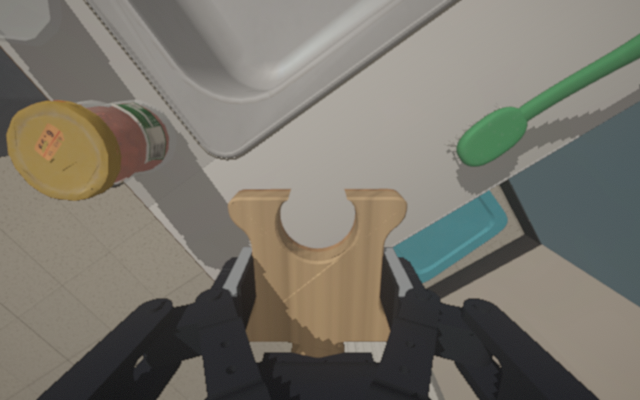

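```bash
cat > held.py <<'E'
from h import *
import sys
def held(name,sock=1,knob=1,dz=.004):
    s=arm.read_state(); im=shot("wrist");m,c=getmask(name,"wrist")
    o=outline(knob,sock); p=s["position"]; Rm=R.from_rotvec(s["ee_rot"]).as_matrix(); a=np.arctan2(Rm[1,1],Rm[0,1])
    im2=dict(im); m2=m[:245]
    x,f=fit([im2],[m2],o,[p[0],p[1],a],p[2]+dz)
    d=x[:2]-p[:2]; off=[d@[np.cos(a),np.sin(a)],d@[-np.sin(a),np.cos(a)],x[2]-a]
    print("conf",c,"pose",x,"f",f,"tcp",p,"toolyaw",a,"off x,y,yaw",np.round(off,4)); return im,x,off
if __name__=="__main__": held("middle_trivet")
E
python3 held.py
```

```text
conf 0.96 pose [ 0.50001114 -0.47721859 -0.59667033] f 0.0767614364664102 tcp [ 0.50012245 -0.4783048   0.14625715] toolyaw -0.5992403311947575 off x,y,yaw [-0.0007  0.0008  0.0026]
```

```bash
python3 -m pendant '-1.1 28.07 0.3 5.4;-1.1 28.07 0.3 5.4;-1.1 28.07 0.3 5.4;-1.1 28.07 0.3 5.4;-1.1 28.07 0.3 5.4;-1.1 28.07 0.3 5.4;-1.1 28.07 0.3 5.4;-1.1 28.07 0.3 5.4;-1.1 28.07 0.3 5.4;-1.1 28.07 0.3 5.4;-1.1 28.07 0.3 5.4;-1.1 28.07 0.3 5.4;-1.1 28.07 0.3 5.4;-1.1 28.07 0.3 5.4;-1.1 28.07 0.3 5.4;-1.1 28.07 0.3 5.4;-1.1 28.07 0.3 5.4;-1.1 28.07 -1 5.4;-1.1 28.07 -2 5.4;-1.1 28.07 -3 5.4'; python3 -m pendant '0 0 0 0;0 0 0 0;0 0 0 0'
cat > view.py <<'E'
from held import *
import sys
# fit green in same wrist picture while held piece hides part; show both
name,k,f=sys.argv[1],int(sys.argv[2]),sys.argv[3]
im,x,off=held(name,1,k)
g=np.load("green.npy") if len(sys.argv)<5 else None
s=arm.read_state()
overlay(im,[(outline(k,1),*x,s["position"][2]+.004),(outline(1,0),.4687,.4447,-.033,0.)],f)
a=-.033; n=1 if name[0]=="m" else 2
t=np.array([.4687,.4447])+.08*n*np.array([np.sin(a),-np.cos(a)])
print("target",t,"move units",(t-x[:2])/.03,"turn",np.degrees(a-x[2])/6)
E
python3 view.py middle_trivet 1 p1.png
```

```text
clock: 12.45
position: [0.4647, 0.3637, 0.0521]
ee_rot: [-2.256, -2.185, 0.007]
contact_force: [0.1, 0.1, -0.7]
gripper_width: 0.059
grasp_force: 50.3
clock: 12.75
position: [0.4676, 0.3643, 0.0569]
ee_rot: [2.259, 2.183, 0.002]
contact_force: [0.1, 0.6, -1.9]
gripper_width: 0.0586
grasp_force: 50.2
conf 0.42 pose [0.47094885 0.45996204 0.02901206] f 0.4139011219201626 tcp [0.4676277  0.36431114 0.0568504 ] toolyaw -0.03405631328653099 off x,y,yaw [0.0001 0.0957 0.0631]
target [0.46606048 0.36474356] move units [-0.16294581 -3.17394948] turn -0.5921715860877864
```

View pics/p1.png

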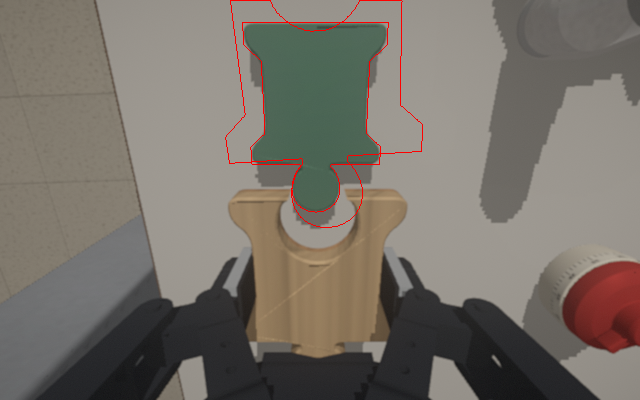

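```bash
python3 - <<'E'
from h import *
s=arm.read_state();im=shot("wrist");m,c=getmask("first_trivet","wrist");print(c,m.sum(),s["position"])
print(fit([im],[m],outline(1,0),[.4687,.4447,-.033],0.),fit([im],[m],outline(1,0),[.4687,.4447,-.033],-.003))
for e in cut_out("middle_trivet","wrist"): print(e["confidence"],np.array(e["extent"])*[640,400,640,400])
E
```

```text
0.72 18118.0 [0.46810863 0.36457539 0.05755781]
(array([ 0.4685305 ,  0.44468211, -0.03465833]), np.float64(0.031263258741497046)) (array([ 0.46856453,  0.44500437, -0.03766407]), np.float64(0.025681347090519058))
0.97 [225.216 187.6   407.808 354.8  ]
```

```bash
python3 -m pendant '-0.05 -0.02 -0.5 0;-0.05 -0.02 -1 0;-0.05 -0.02 -1.3 0;-0.05 -0.02 -1.3 0;-0.05 -0.02 -1.3 0'; python3 - <<'E'
from h import *
s=arm.read_state();im=shot("wrist","p2.png");print(s["position"],R.from_rotvec(s["ee_rot"]).as_matrix()[:2,1])
E
```

```text
clock: 13.5
position: [0.4656, 0.3635, 0.0172]
ee_rot: [2.259, 2.183, 0.0]
contact_force: [-0.6, -0.2, -0.6]
gripper_width: 0.0589
grasp_force: 50.3
[0.46558542 0.36351982 0.0172071 ] [ 0.99942783 -0.03382147]
```

View pics/p2.png

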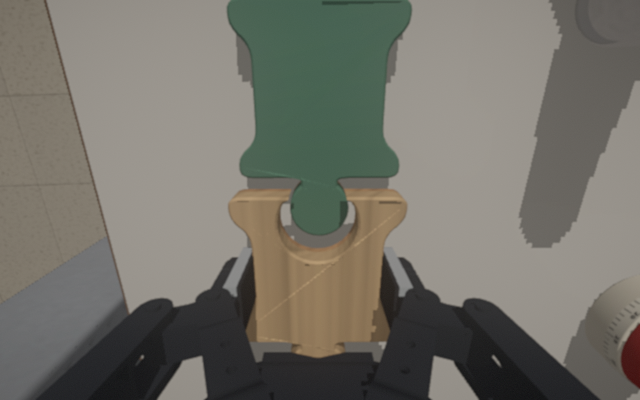

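```bash
python3 -m pendant '0.02 0.01 -0.1 0;0.02 0.01 -0.2 0;0.02 0.01 -0.3 0;0.02 0.01 -0.4 0;0.02 0.01 -0.4 0'; python3 -m pendant '0 0 -0.1 0;0 0 -0.2 0;0 0 -0.27 0;0 0 -0.27 0'
```

```text
clock: 14.05
position: [0.4656, 0.3635, 0.0042]
ee_rot: [-2.259, -2.183, 0.001]
contact_force: [0.1, 0.1, -1.7]
gripper_width: 0.0587
grasp_force: 50.3
clock: 14.45
position: [0.4657, 0.3636, -0.0038]
ee_rot: [-2.259, -2.184, 0.001]
contact_force: [-0.5, -0.3, -0.7]
gripper_width: 0.0586
grasp_force: 50.3
```

```bash
python3 -m pendant '0 0 -0.02 0;0 0 -0.02 0;0 0 -0.02 0' 68; python3 -m pendant '0 0 0.5 0;0 0 1 0;0 0 3 0;0 0 4.5 0;0 0 4.5 0;0 0 4.5 0;0 0 4.5 0'
cat > row.py <<'E'
from h import *
import sys
im=shot("wrist")
G=None
for n,k,s,y in(("first_trivet",1,0,0),("middle_trivet",1,1,-.08),("end_trivet",0,1,-.16)):
    if n not in sys.argv[1:]: continue
    m,c=getmask(n,"wrist"); x0=[.4685+.035*y,.4448+y,-.035]
    x,f=fit([im],[m],outline(k,s),x0,0.); print(n,c,m.sum(),np.round(x,4),round(f,3))
    if G is None: G=x
    else:
        d=x[:2]-G[:2];a=G[2];print("  rel",np.round([d@[np.cos(a),np.sin(a)],d@[-np.sin(a),np.cos(a)],x[2]-a],4))
cv2.imwrite("pics/row.png",im["color"])
E
python3 row.py first_trivet middle_trivet
```

```text
clock: 14.75
position: [0.4662, 0.3639, -0.0036]
ee_rot: [2.258, 2.184, 0.001]
contact_force: [-0.1, 0.4, -0.2]
gripper_width: 0.0681
grasp_force: 0.0
clock: 15.45
position: [0.4654, 0.3634, 0.1303]
ee_rot: [-2.258, -2.183, 0.002]
contact_force: [0.0, -0.4, -1.2]
gripper_width: 0.0677
grasp_force: 0.0
first_trivet 0.63 9306.0 [ 0.4687  0.4442 -0.0333] 0.052Traceback (most recent call last):
  File "row.py", line 8, in <module>
    x,f=fit([im],[m],outline(k,s),x0,0.); print(n,c,m.sum(),np.round(x,4),round(f,3))
        ~~~^^^^^^^^^^^^^^^^^^^^^^^^^^^^^
  File "h.py", line 55, in fit
    r=minimize(cost,b,method="Nelder-Mead",options=dict(initial_simplex=sim,xatol=1e-5,fatol=1e-5,maxiter=300))
    res = _minimize_neldermead(fun, x0, args, callback, bounds=bounds,
                               **options)
    fsim[k] = func(sim[k])
              ~~~~^^^^^^^^
    fx = function(np.copy(x), *(wrapper_args + args))
  File "h.py", line 48, in cost
    g=render(im,o,p[0],p[1],p[2]*10,z,m.shape); r+=1-np.minimum(g,m).sum()/np.maximum(g,m).sum()
                                      ^^^^^^^
AttributeError: 'NoneType' object has no attribute 'shape'
```

```bash
python3 -m pendant '0 -0.7 1 0.34;0 -0.7 1.5 0.34;0 -0.7 1.5 0.34;0 -0.7 1.5 0.34' 85
sed -i 's/    m,c=getmask(n,"wrist"); x0/    m,c=getmask(n,"wrist")\n    if m is None: print(n,"missed"); continue\n    x0/; s/^G=None/G=None; cv2.imwrite("pics\/row.png",im["color"])/' row.py; python3 row.py first_trivet middle_trivet
```

```text
clock: 16.0
position: [0.4657, 0.3426, 0.1749]
ee_rot: [-2.219, -2.223, 0.002]
contact_force: [0.6, 0.9, -0.5]
gripper_width: 0.0847
grasp_force: 0.0
first_trivet 0.97 7355.0 [ 0.4685  0.4443 -0.0308] 0.051
middle_trivet 0.69 4850.0 [ 0.4655  0.3647 -0.0179] 0.089
  rel [-0.0006 -0.0797  0.0129]
```

View pics/row.png

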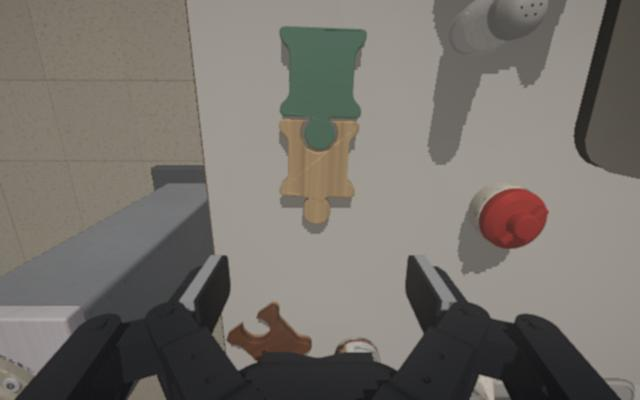

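```bash
python3 -m pendant '-2.09 -6.8 0.8 5;-2.09 -6.8 0.8 5;-2.09 -6.8 0.8 5;-2.09 -6.8 0.8 5;-2.09 -6.8 0.8 5;-2.09 -6.8 0.8 5;-2.09 -6.8 0.8 5;-2.09 -6.8 0.8 5;-2.09 -6.8 0.8 5;-2.09 -6.8 0.8 5'
python3 - <<'E'
from h import *
s=arm.read_state();im=shot("wrist");m,c=getmask("end_trivet","wrist");print(c,m.sum(),s["position"])
o=outline(0,1)
x,f=fit([im],[m],o,[.403,.139,.6],0.);print(x,f)
Rm=R.from_rotvec(s["ee_rot"]).as_matrix();a=np.arctan2(Rm[1,1],Rm[0,1]);print((x[:2]-s["position"][:2])/.03,np.degrees(x[2]-a)/6)
overlay(im,[(o,*x,0)],"e1.png")
E
```

```text
clock: 17.15
position: [0.4033, 0.1395, 0.1997]
ee_rot: [-1.566, -2.723, 0.001]
contact_force: [0.0, -0.7, -0.3]
gripper_width: 0.0854
grasp_force: 0.0
0.85 3448.0 [0.40333447 0.13954746 0.19973809]
[0.40545529 0.13560008 0.65318337] 0.09488138410784974
[ 0.07069395 -0.13157949] 1.205199529242244
```

View pics/e1.png

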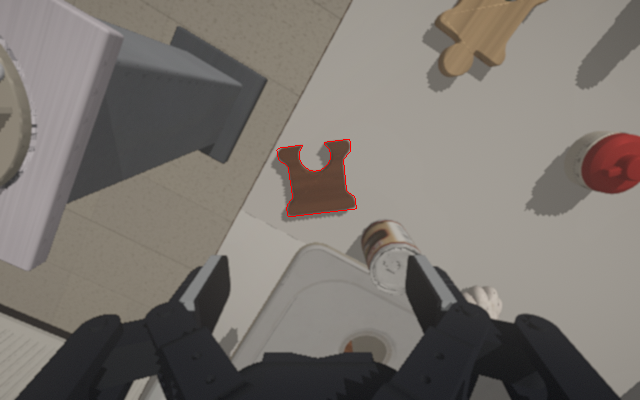

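```bash
python3 -m pendant '0.07 -0.13 -1.5 1.2;0.07 -0.13 -3 1.2;0.07 -0.13 -4.5 1.2;0.07 -0.13 -6 1.2;0.07 -0.13 -6.5 1.2;0.07 -0.13 -6.65 1.2;0.07 -0.13 -6.77 1.2;0.07 -0.13 -6.77 1.2;0.07 -0.13 -6.77 1.2' 68 ;python3 -m pendant '0 0 0 0;0 0 0 0;0 0 0 0;0 0 0 0;0 0 0 0' 50 45; python3 -m pendant '0 0 1 0;0 0 2 0;0 0 3 0;0 0 5 0;0 0 5 0;0 0 5 0'; sed -i 's/^if __name.*/if __name__=="__main__": held(sys.argv[1],1,int(sys.argv[2]))/' held.py; python3 held.py end_trivet 0
```

```text
clock: 18.15
position: [0.4067, 0.1351, -0.0018]
ee_rot: [1.393, 2.813, 0.002]
contact_force: [0.5, -0.2, -0.2]
gripper_width: 0.0681
grasp_force: 0.0
clock: 18.65
position: [0.4066, 0.1351, -0.0015]
ee_rot: [1.393, 2.813, 0.003]
contact_force: [-1.1, 0.4, 5.0]
gripper_width: 0.0589
grasp_force: 48.3
clock: 19.25
position: [0.4074, 0.1352, 0.1497]
ee_rot: [1.392, 2.811, 0.006]
contact_force: [-0.5, 0.1, -0.9]
gripper_width: 0.0586
grasp_force: 49.8
conf 0.78 pose [0.40627323 0.13733531 0.65832855] f 0.11333260859436889 tcp [0.40743312 0.13516624 0.14967311] toolyaw 0.6511804185714124 off x,y,yaw [0.0004 0.0024 0.0071]
```

```bash
python3 -m pendant '1.86 4.93 0 -6.55;1.86 4.93 0 -6.55;1.86 4.93 0 -6.55;1.86 4.93 0 -6.55;1.86 4.93 0 -6.55;1.86 4.93 0 -6.55;1.86 4.93 -1 -6.55;1.86 4.93 -2 -6.55;1.86 4.93 -3.1 -6.55;1.86 4.93 -3.1 -6.55;1.86 4.93 -3.1 -6.55;1.86 4.93 -3.1 -6.55'
python3 - <<'E'
from held import *
im,x,off=held("end_trivet",1,0,.0015)
cv2.imwrite("pics/e2.png",im["color"])
m,c=getmask("middle_trivet","wrist")
if m is not None:
    print(c,fit([im],[m],outline(1,1),[.4655,.3647,-.03],0.))
E
```

```text
clock: 20.55
position: [0.4621, 0.2829, 0.0553]
ee_rot: [2.259, 2.183, 0.003]
contact_force: [-0.5, 0.0, -1.1]
gripper_width: 0.0588
grasp_force: 49.7
conf 0.56 pose [ 0.46185151  0.28426997 -0.03337489] f 0.06905235921853603 tcp [0.46207303 0.28287972 0.05534332] toolyaw -0.034274712575618455 off x,y,yaw [-0.0003  0.0014  0.0009]
0.67 (array([ 0.46547179,  0.36464848, -0.03139949]), np.float64(0.042241313448886375))
```

View pics/e2.png

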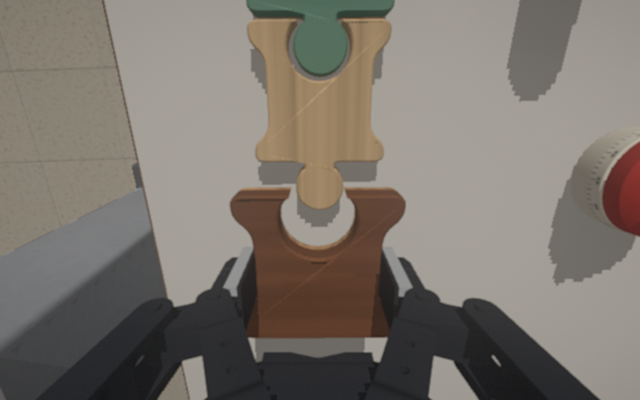

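```bash
python3 -m pendant '0.035 0.01 -0.5 0;0.035 0.01 -1 0;0.035 0.01 -1.3 0;0.035 0.01 -1.4 0;0.035 0.01 -1.5 0;0.035 0.01 -1.6 0;0.035 0.01 -1.6 0'; python3 -m pendant '0 0 -0.1 0;0 0 -0.2 0;0 0 -0.28 0;0 0 -0.28 0;0 0 -0.28 0'
```

```text
clock: 21.4
position: [0.4623, 0.2831, 0.0061]
ee_rot: [2.26, 2.182, 0.0]
contact_force: [0.6, -0.5, -1.1]
gripper_width: 0.0588
grasp_force: 49.8
clock: 21.9
position: [0.4623, 0.2831, -0.0015]
ee_rot: [2.259, 2.182, 0.001]
contact_force: [-2.4, -0.9, 6.0]
gripper_width: 0.0591
grasp_force: 50.7
```

Seated with a light contact. Release, back off and check.

```bash
python3 -m pendant '0 0 0 0;0 0 0 0;0 0 0 0' 68; python3 -m pendant '0 0 0.5 0;0 0 1 0;0 0 3 0;0 1 4.5 0;0 1 6.2 0;0 1 6.2 0;0 1 6.2 0;0 1 6.2 0'; python3 row.py first_trivet middle_trivet end_trivet
```

```text
clock: 22.2
position: [0.4623, 0.2831, -0.0025]
ee_rot: [2.26, 2.182, 0.0]
contact_force: [0.0, -0.5, -0.4]
gripper_width: 0.068
grasp_force: 0.0
clock: 23.0
position: [0.4617, 0.3127, 0.1824]
ee_rot: [-2.26, -2.182, 0.002]
contact_force: [-0.6, -1.1, -0.4]
gripper_width: 0.0681
grasp_force: 0.0
first_trivet 0.61 6872.0 [ 0.4685  0.4457 -0.0373] 0.042
middle_trivet 0.71 5017.0 [ 0.4654  0.3646 -0.0347] 0.076
  rel [ 0.     -0.0812  0.0027]
end_trivet 0.66 3665.0 [ 0.4618  0.2841 -0.0302] 0.086
  rel [-0.0006 -0.1617  0.0071]
```

View pics/row.png

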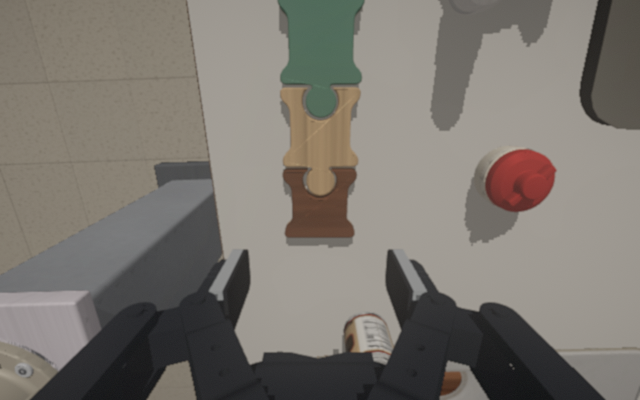

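```bash
cat >> h.py <<'E'
def rcyl(im,x,y,r,z0,z1,shape):
    t=np.linspace(0,2*np.pi,72); P=np.vstack([np.c_[x+r*np.cos(t),y+r*np.sin(t),np.full(72,z)] for z in(z0,z1)])
    c=(P-im["xyz"])@im["Rm"]; u=c@im["K"].T; u=u[:,:2]/u[:,2:]
    m=np.zeros(shape,np.uint8); cv2.fillConvexPoly(m,cv2.convexHull(np.round(u*16).astype(np.int32)),255,cv2.LINE_AA,4); return m/255.
def fitcyl(ims,masks,x,y,r,h):
    from scipy.optimize import minimize
    def cost(p):
        c=0
        for im,m in zip(ims,masks):
            g=rcyl(im,p[0],p[1],r,0,p[2],m.shape); c+=1-np.minimum(g,m).sum()/np.maximum(g,m).sum()
        return c/len(ims)
    b=np.array([x,y,h]); q=minimize(cost,b,method="Nelder-Mead",options=dict(initial_simplex=np.r_[[b],b+np.diag([.01,.01,.01])],xatol=1e-5,fatol=1e-5)); return q.x,q.fun
E
python3 -m pendant '0 -8 2.3 0;-2 -18.5 2.3 0;-2 -18.5 2.3 0;-2 -18.5 2.3 0;-2 -18.5 2.3 0;-2 -18.5 2.3 0;-2 -18.5 2.3 0;-2 -18.5 2.3 0;-2 -18.5 2.3 0;-2 -18.5 2.3 0;-2 -18.5 2.3 0;-2 -18.5 2.3 0;-2 -18.5 2.3 0;-2 -18.5 2.3 0;-2 -18.5 2.3 0;-2 -18.5 2.3 0;-2 -18.5 2.3 0' 85
cat > jv.py <<'E'
from h import *
import pickle,sys
im=shot("wrist",sys.argv[1]+".png"); d={n:getmask(n,"wrist") for n in sys.argv[2:]}
pickle.dump((im,d),open(sys.argv[1]+".pkl","wb"))
for n in d: print(n,d[n][1],None if d[n][0] is None else (d[n][0].sum(),cv2.boundingRect(d[n][0].astype(np.uint8))))
print(arm.read_state()["position"])
E
python3 jv.py j1 salsa_jar clear_jar
python3 -m pendant '0 -3 0 0;0 -3 0 0;0 -3 0 0;0 -3 0 0;0 -3 0 0'
python3 jv.py j2 salsa_jar clear_jar
python3 - <<'E'
from h import *
import pickle
D=[pickle.load(open(f+".pkl","rb")) for f in("j1","j2")]
for n,x,y,r,h in(("salsa_jar",.385,-.345,.033,.1),("clear_jar",.386,-.221,.032,.099)):
    v=[(i,d[n][0]) for i,d in D if d[n][0] is not None]
    for a in v: print(n,fitcyl([a[0]],[a[1]],x,y,r,h))
    print(n,"both",fitcyl([a[0] for a in v],[a[1] for a in v],x,y,r,h))
v=D[1][0]["color"]
for n,c in(("salsa_jar",(255,0,0)),("clear_jar",(0,255,0))):
    m=D[1][1][n][0]
    if m is not None: cv2.drawContours(v,cv2.findContours(m.astype(np.uint8),0,1)[0],-1,c,1)
cv2.imwrite("pics/j2o.png",v)
E
```

```text
clock: 24.9
position: [0.4025, -0.2408, 0.2527]
ee_rot: [2.257, 2.185, 0.0]
contact_force: [0.9, 0.3, -0.3]
gripper_width: 0.085
grasp_force: 0.0
salsa_jar 0.9 (np.float64(3707.0), (284, 220, 58, 82))
clear_jar 0.97 (np.float64(3575.0), (270, 118, 65, 71))
[ 0.40242004 -0.24135486  0.25274183]
clock: 25.55
position: [0.4021, -0.331, 0.2525]
ee_rot: [-2.259, -2.182, -0.001]
contact_force: [0.8, 0.3, 0.4]
gripper_width: 0.085
grasp_force: 0.0
salsa_jar 0.72 (np.float64(3522.0), (279, 155, 61, 73))
clear_jar 0.7 (np.float64(4576.0), (262, 16, 72, 82))
[ 0.40230911 -0.33086448  0.25287484]
salsa_jar (array([ 0.3922701 , -0.35288551,  0.08765962]), np.float64(0.04999161333936508))
salsa_jar (array([ 0.39211185, -0.3522488 ,  0.08132508]), np.float64(0.03146159469473708))
salsa_jar both (array([ 0.39231002, -0.35217111,  0.08293346]), np.float64(0.056577180365211865))
clear_jar (array([ 0.3872879 , -0.21439181,  0.09093363]), np.float64(0.026887073855932697))
clear_jar (array([ 0.3875987 , -0.21386891,  0.09259845]), np.float64(0.03297180923839804))
clear_jar both (array([ 0.38758088, -0.21393628,  0.09273202]), np.float64(0.03087662444947653))
```

View pics/j2o.png

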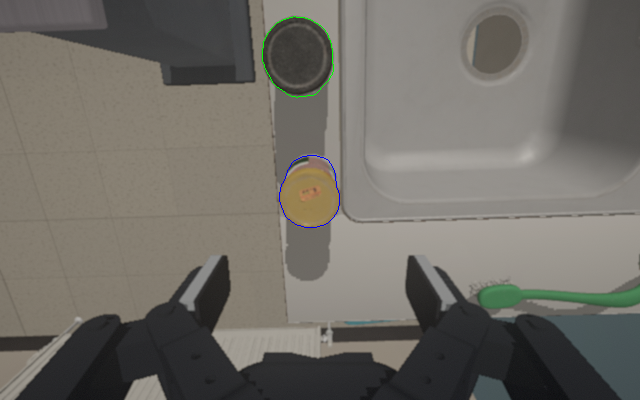

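```bash
python3 - <<'E'
from h import *
import pickle
from scipy.optimize import minimize
D=[pickle.load(open(f+".pkl","rb")) for f in("j1","j2")]
def hull(im,p,rt,sh):
    t=np.linspace(0,2*np.pi,72);x,y,h,rb=p
    P=np.vstack([np.c_[x+r*np.cos(t),y+r*np.sin(t),np.full(72,z)] for z,r in((0,rb),(h*.7,rb),(h-.014,rt),(h,rt))])
    u=((P-im["xyz"])@im["Rm"])@im["K"].T;u=u[:,:2]/u[:,2:];m=np.zeros(sh,np.uint8)
    cv2.fillConvexPoly(m,cv2.convexHull(np.round(u*16).astype(np.int32)),255,cv2.LINE_AA,4);return m/255.
for n,b,rt in(("salsa_jar",[.39,-.35,.095,.03],.033),("clear_jar",[.3876,-.214,.095,.03],.032)):
    def cost(p):
        c=0
        for im,d in D:
            m=d[n][0];g=hull(im,p,rt,m.shape);c+=1-np.minimum(g,m).sum()/np.maximum(g,m).sum()
        return c/2
    b=np.array(b);q=minimize(cost,b,method="Nelder-Mead",options=dict(initial_simplex=np.r_[[b],b+np.diag([.01,.01,.01,-.006])],xatol=1e-5,fatol=1e-5,maxiter=600));print(n,q.x,q.fun)
for im,d in D: print(arm.read_state()["position"])
E
```

```text
salsa_jar [ 0.39225477 -0.35056405  0.08632296  0.03158732] 0.05421290772159343
clear_jar [ 0.3875291  -0.2138193   0.09265133  0.03225993] 0.03097947570961812
[ 0.40230911 -0.33086448  0.25287484]
[ 0.40230911 -0.33086448  0.25287484]
```

```bash
python3 -m pendant '-0.34 -0.67 -1 0;-0.34 -0.67 -2.5 0;-0.34 -0.67 -4 0;-0.34 -0.67 -4.6 0;-0.34 -0.67 -5.2 0;-0.34 -0.67 -5.8 0;-0.34 -0.67 -6.3 0;-0.34 -0.67 -6.75 0;-0.34 -0.67 -6.75 0;-0.34 -0.67 -6.75 0' 85; python3 -m pendant '0 0 0 0;0 0 0 0;0 0 0 0;0 0 0 0;0 0 0 0;0 0 0 0' 50 50
```

```text
clock: 26.7
position: [0.3922, -0.3515, 0.0505]
ee_rot: [-2.259, -2.183, -0.0]
contact_force: [-0.4, -0.3, 0.5]
gripper_width: 0.0846
grasp_force: 0.0
clock: 27.3
position: [0.3927, -0.3526, 0.0516]
ee_rot: [2.258, 2.181, 0.0]
contact_force: [-0.9, 1.5, 5.9]
gripper_width: 0.0624
grasp_force: 53.7
```

```bash
python3 -m pendant '0 0 1.5 0;0 0 3 0;0 0 4.6 0;2.55 26.5 4.6 0;2.55 26.5 4.6 0;2.55 26.5 4.6 0;2.55 26.5 4.6 0;2.55 26.5 4.6 0;2.55 26.5 4.6 0;2.55 26.5 4.6 0;2.55 26.5 4.6 0;2.55 26.5 4.6 0;2.55 26.5 4.6 0;2.55 26.5 4.6 0;2.55 26.5 4.6 0;2.55 26.5 4.6 0;2.55 26.5 4.6 0;2.55 26.5 4.6 0;2.55 26.5 4.6 0;2.55 26.5 4.6 0'; python3 -m pendant '0 0 0 0;0 0 0 0;0 0 0 0'; python3 jv.py s1 salsa_jar first_trivet
```

```text
clock: 29.3
position: [0.468, 0.4485, 0.1861]
ee_rot: [-2.253, -2.188, -0.001]
contact_force: [0.3, -0.7, -4.7]
gripper_width: 0.0623
grasp_force: 57.0
clock: 29.6
position: [0.4685, 0.4416, 0.1884]
ee_rot: [2.261, 2.181, -0.001]
contact_force: [0.1, -0.2, -3.0]
gripper_width: 0.0623
grasp_force: 57.0
salsa_jar 0.59 (np.float64(23057.0), (234, 172, 167, 185))
first_trivet 0.81 (np.float64(2316.0), (281, 136, 74, 42))
[0.46884832 0.44190691 0.18876327]
```

```bash
python3 -m pendant '0 0.06 -1 0;0 0.06 -2 0;0 0.06 -3 0;0 0.06 -3.6 0;0 0.06 -3.9 0;0 0.06 -4 0;0 0.06 -4.05 0;0 0.06 -4.05 0'; python3 -m pendant '0 0 -0.03 0;0 0 -0.05 0;0 0 -0.05 0'
```

```text
clock: 30.55
position: [0.4693, 0.4452, 0.0679]
ee_rot: [2.26, 2.182, 0.003]
contact_force: [0.4, -0.4, -3.2]
gripper_width: 0.0625
grasp_force: 57.0
clock: 30.85
position: [0.4688, 0.4451, 0.0657]
ee_rot: [2.26, 2.182, 0.002]
contact_force: [0.2, -0.9, -1.1]
gripper_width: 0.0621
grasp_force: 57.1
```

```bash
python3 -m pendant '0 0 -0.03 0;0 0 -0.06 0;0 0 -0.06 0'
```

```text
clock: 31.15
position: [0.4689, 0.4452, 0.0656]
ee_rot: [2.26, 2.182, 0.004]
contact_force: [-2.1, -2.1, 8.3]
gripper_width: 0.0624
grasp_force: 57.7
```

```bash
python3 -m pendant '0 0 0.05 0;0 0 0.05 0;0 0 0.05 0;0 0 0.05 0' 85; python3 -m pendant '0 0 1 0;0 0 2 0;0 0 3.5 0;0 -1 5 0;0 -2.5 6.2 0;0 -2.5 6.2 0;0 -2.5 6.2 0;0 -2.5 6.2 0'; python3 jv.py s2 salsa_jar; python3 - <<'E'
from h import *
import pickle
im,d=pickle.load(open("s2.pkl","rb"))
m=d["salsa_jar"][0]
from scipy.optimize import minimize
def c(p):
    g=np.maximum(rcyl(im,p[0],p[1],.0316,.014,.08,m.shape),rcyl(im,p[0],p[1],.033,.095,.112,m.shape)); return 1-np.minimum(g,m).sum()/np.maximum(g,m).sum()
q=minimize(c,[.4685,.4445],method="Nelder-Mead",options=dict(initial_simplex=[[.4685,.4445],[.478,.4445],[.4685,.454]]));print(q.x,q.fun)
E
```

```text
clock: 31.55
position: [0.4686, 0.4448, 0.0647]
ee_rot: [2.26, 2.182, 0.0]
contact_force: [0.2, -0.3, -0.2]
gripper_width: 0.0845
grasp_force: 0.0
clock: 32.35
position: [0.4683, 0.37, 0.2496]
ee_rot: [-2.26, -2.182, 0.002]
contact_force: [0.3, 0.5, -0.8]
gripper_width: 0.0853
grasp_force: 0.0
salsa_jar 0.61 (np.float64(4311.0), (280, 61, 72, 76))
[0.46776904 0.37022574 0.24859645]
[0.46940442 0.44731787] 0.11771527420291328
```

```bash
python3 -m pendant '-2.68 -19.47 0 0;-2.68 -19.47 0 0;-2.68 -19.47 0 0;-2.68 -19.47 0 0;-2.68 -19.47 0 0;-2.68 -19.47 0 0;-2.68 -19.47 0 0;-2.68 -19.47 0 0;-2.68 -19.47 0 0;-2.68 -19.47 0 0;-2.68 -19.47 0 0;-2.68 -19.47 0 0;-2.68 -19.47 0 0;-2.68 -19.47 0 0;-2.68 -19.47 0 0;-2.68 -19.47 0 0;-2.68 -19.47 0 0;-2.68 -19.47 0 0'
python3 jv.py c1 clear_jar; python3 - <<'E'
from h import *
import pickle
im,d=pickle.load(open("c1.pkl","rb"));print(fitcyl([im],[d["clear_jar"][0]],.3876,-.214,.032,.099))
E
```

```text
clock: 34.25
position: [0.3884, -0.2134, 0.251]
ee_rot: [2.258, 2.184, 0.0]
contact_force: [-0.3, -0.4, -0.1]
gripper_width: 0.085
grasp_force: 0.0
clear_jar 0.81 (np.float64(3663.0), (285, 140, 64, 74))
[ 0.38832938 -0.213819    0.2509673 ]
(array([ 0.3873443 , -0.21432572,  0.09232682]), np.float64(0.02814847972027834))
```

```bash
python3 -m pendant '-0.03 -0.03 -1.5 0;-0.03 -0.03 -3 0;-0.03 -0.03 -4 0;-0.03 -0.03 -4.6 0;-0.03 -0.03 -5.2 0;-0.03 -0.03 -5.8 0;-0.03 -0.03 -6.3 0;-0.03 -0.03 -6.7 0;-0.03 -0.03 -6.7 0;-0.03 -0.03 -6.7 0' 85; python3 -m pendant '0 0 0 0;0 0 0 0;0 0 0 0;0 0 0 0;0 0 0 0;0 0 0 0' 50 50
```

```text
clock: 35.35
position: [0.3873, -0.2152, 0.05]
ee_rot: [-2.26, -2.182, -0.0]
contact_force: [0.2, -0.4, -0.8]
gripper_width: 0.085
grasp_force: 0.0
clock: 35.95
position: [0.3878, -0.2158, 0.0512]
ee_rot: [2.258, 2.181, -0.0]
contact_force: [-0.8, 0.6, 6.0]
gripper_width: 0.0638
grasp_force: 54.5
```

```bash
python3 -m pendant '0 0 1.5 0;0 0 3 0;0 0 4.6 0;2.6 19.3 4.6 0;2.6 19.3 4.6 0;2.6 19.3 4.6 0;2.6 19.3 4.6 0;2.6 19.3 4.6 0;2.6 19.3 4.6 0;2.6 19.3 4.6 0;2.6 19.3 4.6 0;2.6 19.3 4.6 0;2.6 19.3 4.6 0;2.6 19.3 4.6 0;2.6 19.3 4.6 0;2.6 19.3 4.6 0;2.6 19.3 4.6 0;2.6 19.3 4.6 0;2.6 19.3 4.6 0;2.6 19.3 4.6 0'; python3 -m pendant '0 0 0 0;0 0 0 0;0 0 0 0;0 0 0 0'
```

```text
clock: 37.95
position: [0.4654, 0.3626, 0.1881]
ee_rot: [2.261, 2.18, 0.0]
contact_force: [-0.1, 0.4, -4.4]
gripper_width: 0.0634
grasp_force: 60.0
clock: 38.35
position: [0.4653, 0.3636, 0.1879]
ee_rot: [2.26, 2.182, 0.0]
contact_force: [-0.3, 0.2, -4.0]
gripper_width: 0.0634
grasp_force: 60.0
```

```bash
python3 -m pendant '0 0 -1 0;0 0 -2 0;0 0 -3 0;0 0 -3.6 0;0 0 -3.9 0;0 0 -4 0;0 0 -4.05 0;0 0 -4.05 0'; python3 -m pendant '0 0 -0.03 0;0 0 -0.06 0;0 0 -0.1 0;0 0 -0.1 0'
```

```text
clock: 39.15
position: [0.466, 0.3642, 0.0674]
ee_rot: [2.259, 2.182, 0.003]
contact_force: [0.0, 0.1, -3.1]
gripper_width: 0.0638
grasp_force: 59.9
clock: 39.55
position: [0.4659, 0.3643, 0.0653]
ee_rot: [2.259, 2.182, 0.004]
contact_force: [-1.5, -0.8, 6.6]
gripper_width: 0.0634
grasp_force: 60.9
```

```bash
python3 -m pendant '0 0 0.05 0;0 0 0.05 0;0 0 0.05 0;0 0 0.05 0' 85; python3 -m pendant '0 0 1 0;0 0 2 0;0 0 3.5 0;0 0 5 0;0 -2 5.5 0;1.7 -8.3 5.5 0;1.7 -8.3 5.5 0;1.7 -8.3 5.5 0;1.7 -8.3 5.5 0;1.7 -8.3 5.5 0;1.7 -8.3 5.5 0;1.7 -8.3 5.5 0;1.7 -8.3 5.5 0;1.7 -8.3 5.5 0';python3 jv.py t1 paste_tin
python3 -m pendant '-0.5 1.7 0 0;-0.5 1.7 0 0;-0.5 1.7 0 0;-0.5 1.7 0 0'; python3 jv.py t2 paste_tin;  python3 - <<'E'
from h import *
import pickle
V=[pickle.load(open(f+".pkl","rb")) for f in("t1","t2")]
I=[v[0] for v in V];M=[v[1]["paste_tin"][0] for v in V]
for i in range(2): print(fitcyl(I[i:i+1],M[i:i+1],.517,.115,.0285,.072))
print(fitcyl(I,M,.517,.115,.0285,.072))
E
```

```text
clock: 39.95
position: [0.4654, 0.3638, 0.0649]
ee_rot: [2.26, 2.182, 0.001]
contact_force: [0.2, 0.0, 0.1]
gripper_width: 0.085
grasp_force: 0.0
clock: 41.35
position: [0.5158, 0.1162, 0.2298]
ee_rot: [-2.257, -2.185, -0.0]
contact_force: [-0.1, -0.5, -0.3]
gripper_width: 0.0849
grasp_force: 0.0
paste_tin 0.66 (np.float64(2769.0), (290, 152, 56, 64))
[0.5159328  0.1159638  0.22978492]
clock: 41.85
position: [0.5012, 0.1658, 0.2298]
ee_rot: [2.258, 2.183, -0.0]
contact_force: [0.5, -0.0, 0.2]
gripper_width: 0.0849
grasp_force: 0.0
paste_tin 0.72 (np.float64(2868.0), (307, 190, 53, 68))
[0.50148009 0.16525055 0.22983239]
(array([0.51522823, 0.10645692, 0.06442624]), np.float64(0.025079160673869283))
(array([0.51567578, 0.10645141, 0.06705837]), np.float64(0.023744117524220454))
(array([0.51546568, 0.10645902, 0.0663279 ]), np.float64(0.02967505129917225))
```

```bash
python3 -m pendant '0.47 -1.97 0 0;0.47 -1.97 -1.5 0;0.47 -1.97 -3 0;0.47 -1.97 -4 0;0.47 -1.97 -5 0;0.47 -1.97 -5.6 0;0.47 -1.97 -6.2 0;0.47 -1.97 -6.66 0;0.47 -1.97 -6.66 0;0.47 -1.97 -6.66 0' 85; python3 -m pendant '0 0 0 0;0 0 0 0;0 0 0 0;0 0 0 0;0 0 0 0;0 0 0 0;0 0 0 0' 45 40
```

```text
clock: 42.95
position: [0.5154, 0.106, 0.0301]
ee_rot: [-2.261, -2.181, 0.001]
contact_force: [-0.4, 0.3, -0.0]
gripper_width: 0.0847
grasp_force: 0.0
clock: 43.65
position: [0.5163, 0.1066, 0.0312]
ee_rot: [2.258, 2.181, 0.002]
contact_force: [0.5, -1.1, 6.7]
gripper_width: 0.0563
grasp_force: 43.0
```

```bash
python3 -m pendant '0 0 0 0;0 0 0 0;0 0 0 0;0 0 0.27 0;0 0 0.27 0' 70; python3 -m pendant '0 0 0 0;0 0 0 0;0 0 0 0;0 0 0 0;0 0 0 0;0 0 0 0' 45 40;  python3 -m pendant '0 0 1 0;0 0 2 0;0 0 3 0;-1.78 5.94 3 0;-1.78 5.94 3 0;-1.78 5.94 3 0;-1.78 5.94 3 0;-1.78 5.94 3 0;-1.78 5.94 3 0;-1.78 5.94 3 0;-1.78 5.94 3 0;-1.78 5.94 3 0'
```

```text
clock: 44.15
position: [0.516, 0.1067, 0.0391]
ee_rot: [2.259, 2.182, 0.002]
contact_force: [0.7, -0.2, -0.5]
gripper_width: 0.0703
grasp_force: 0.0
clock: 44.75
position: [0.5158, 0.1067, 0.0388]
ee_rot: [2.259, 2.182, 0.002]
contact_force: [-1.1, 0.2, 5.7]
gripper_width: 0.0564
grasp_force: 41.7
clock: 45.95
position: [0.4624, 0.2837, 0.1281]
ee_rot: [2.262, 2.18, -0.0]
contact_force: [-0.2, -0.2, -1.8]
gripper_width: 0.0563
grasp_force: 43.6
```

```bash
python3 -m pendant '0 0 -1 0;0 0 -1.8 0;0 0 -2.2 0;0 0 -2.4 0;0 0 -2.45 0;0 0 -2.45 0'; python3 -m pendant '0 0 -0.03 0;0 0 -0.06 0;0 0 -0.09 0;0 0 -0.09 0'
```

```text
clock: 46.55
position: [0.4626, 0.285, 0.0553]
ee_rot: [2.26, 2.182, 0.002]
contact_force: [0.3, 0.1, -1.1]
gripper_width: 0.0564
grasp_force: 43.6
clock: 46.95
position: [0.4625, 0.2852, 0.0528]
ee_rot: [2.259, 2.182, 0.002]
contact_force: [-0.5, -0.7, 3.3]
gripper_width: 0.0563
grasp_force: 43.9
```

```bash
python3 -m pendant '0 0 0.02 0;0 0 0.02 0;0 0 0.02 0;0 0 0.02 0' 85; python3 -m pendant '0 0 1 0;0 0 2 0;0 0 3.5 0;0 0 5 0;0 -1 6.2 0;0 -1 6.2 0;0 -1 6.2 0;0 -1 6.2 0'; python3 jv.py z1 salsa_jar clear_jar paste_tin middle_trivet; python3 - <<'E'
from h import *
import pickle
im,d=pickle.load(open("z1.pkl","rb"))
T={"salsa_jar":(.4685,.4445,.0325,.112),"clear_jar":(.4655,.3647,.032,.112),"paste_tin":(.4622,.2845,.0285,.085)}
for n,(x,y,r,h) in T.items():
    m=d[n][0]
    if m is not None: q,f=fitcyl([im],[m],x,y,r,h);print(n,q,f,"err",q[:2]-[x,y])
    g=(rcyl(im,x,y,r,.014,h,m.shape if m is not None else (400,640))>.5).astype(np.uint8)
    cv2.drawContours(im["color"],cv2.findContours(g,0,1)[0],-1,(0,0,255),1)
s=cv2.imread("pics/z1.png"); sd=shot("side")["color"][110:230,250:370]
cv2.imwrite("pics/fin.png",np.hstack([cv2.resize(im["color"],(480,300)),cv2.resize(sd,(300,300),interpolation=cv2.INTER_CUBIC)]))
E
```

```text
clock: 47.35
position: [0.4619, 0.2848, 0.0524]
ee_rot: [2.26, 2.182, -0.0]
contact_force: [0.0, -1.4, 0.1]
gripper_width: 0.085
grasp_force: 0.0
clock: 48.15
position: [0.4613, 0.2548, 0.2372]
ee_rot: [-2.259, -2.182, 0.003]
contact_force: [-0.5, -0.5, -0.1]
gripper_width: 0.085
grasp_force: 0.0
salsa_jar 0 None
clear_jar 0.92 (np.float64(5385.0), (279, 14, 80, 87))
paste_tin 0.56 (np.float64(2824.0), (289, 118, 59, 63))
middle_trivet 0.77 (np.float64(1000.0), (282, 33, 71, 89))
[0.46134069 0.25499473 0.23727233]
clear_jar [0.46550359 0.36624127 0.10473776] 0.022108294465935985 err [3.58543126e-06 1.54127059e-03]
paste_tin [0.46231803 0.28472459 0.07466114] 0.022347755487166054 err [0.00011803 0.00022459]
```

View pics/fin.png

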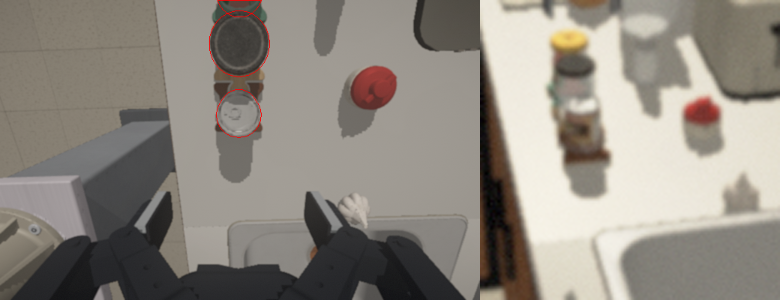

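The picture shows the tin at about (238,115) and the clear jar at about (239,43), both inside their predicted outlines. The yellow lid is at about (570,42) in the side view. All three stand upright on their trivets, and the timer and garlic have not moved.

```bash
python3 -c "
from bench import ticket
print(ticket.finish_job())"
```

```text
the job is handed in; nothing more can be done
None
```

I handed the job in after about 48 s: by my last camera checks the three trivets lie interlocked in one row with the yellow-lidded jar, clear jar and tin upright and let go, each within about 3 mm of its trivet's centre, and I saw no bystander moved; no verdict came back.

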